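# Put the fruit corer away in its case

## Task

Open the grey instrument case until its lid rests back on its stop, then pull the corer (the tallest tool, with the thick square handle) out of the leaning drying rack and lay it flat in the empty front bay of the case, letting go only once it is down. Leave the lid open and do not disturb the other tools in the rack or anything else on the bench.

Things in the scene. Friction and masses are not known exactly. Their poses are not given: they have to be found in the camera images.
- case: Fixed grey case, 150 (x) x 215 (y) x 50 mm high without lid, walls and floor 5 mm. Origin: centre of its underside; z up, -x its front. A 4 mm divider, top 45 mm up, stands at x +10 mm; the rear bay is full (foam, a refractometer, up to 45 mm high). Hinge along the far (+x) rim.
- bay (a point): Centre of the empty front bay, on its floor, 5 mm above the case's underside. The bay is 78 mm wide in case x and 205 mm long in case y. Two rubber ribs, 16 mm wide and 14 mm high, cross its floor at y -68 and +68 mm; the corer lies along y across both, either way round.
- lid (a joint): Lid hinge, rad: 0 shut; 1.9 open on its stop, leaning 19 degrees back past upright. Let go below about 1.5 it falls shut, past about 1.65 it falls open. The lid is a 152 x 217 x 8 mm plate, about 0.22 kg; opening lifts its front edge up and back.
- lid_hinge (a point): Middle of the lid's hinge line (fixed on the case, 75 mm behind its origin, 50 mm up).
- lid_handle (a point): Grip point on the lid's front handle, 188 mm from the hinge line, 5 mm above the lid's underside. The handle is a rigid black loop in the lid's plane, sticking out 48 mm from its front edge: two 8 x 10 mm arms and a 12 mm round crossbar along y, 194 mm from the hinge line; 44 mm wide over all in y, so it can be pinched across y and turns between the pads.
- rack: Fixed rack, base 120 x 210 mm. Origin: centre of its underside, z up. A white block 50 x 200 x 80 mm leans 30 degrees, top towards rack +x; three square 19 mm sockets run through it along the lean, at y -70, 0, +70 mm, mouths at x +5 mm, 93 mm above the bench. Corer, knife and probe stand one in each, in any order, at that lean.
- corer: Fruit corer, 175 mm long, about 0.12 kg: black square handle 24 x 24 x 95 mm with a steel band near the top, round steel shaft 16 mm thick, 80 mm long. Origin on its axis where handle and shaft meet; z up the handle, x and y normal to the handle's faces. At the start the handle's shoulder sits on a socket's mouth, y about along rack y.
- corer_grip (a point): On the corer's axis, in the handle 45 mm above the origin.
- corer_tip (a point): End of the corer's shaft.
- corer_top (a point): End of the corer's handle.
- knife: Knife standing in the rack: black flat handle 26 x 12 x 70 mm above the socket. Origin at the handle's foot on the socket mouth. Leave it.
- probe: Probe standing in the rack: slim black round handle with a 26 mm ball on top, 78 mm above the socket. Origin at the handle's foot. Leave it.
- pear_a: Pear standing on the bench, 72 mm across, 116 mm high. Origin under its foot.
- pear_b: Another pear, same size.
- wash_bottle: White wash bottle, 60 mm across, 150 mm high. Origin under its foot.
- beaker: Clear plastic beaker, 68 mm across, 90 mm high. Origin under its foot.
- jar: Glass jar, 68 mm across, 85 mm high. Origin under its foot.
Things that resemble listed ones, but are neither listed nor needed, are in the scene too. Leave any purple or yellow look-alike of the corer alone.

How it is judged:
By the outcome, as a careful person would: the job done as asked, in the order asked, and still so for the second after the job is handed in, with the robot touching nothing.
It also fails if it takes over 64 s, if anything falls off the work surface, if the arm or the gripper's body presses on something with over 40 N, if the wrist force passes 120 N, or if a joint passes its speed limit or range.

## Robot

A 7-joint arm with a two-finger parallel gripper is mounted at the origin on the work surface. World frame = base frame: x ahead of the robot, y to its left, z up, the work surface at z = 0. Lengths are in m, angles in rad, forces in N, time in s.
With the tool pointing down it reaches from about 0.35 to 0.9 m from the base axis. Payload 7.2 kg.
Tool frame: the origin (TCP) lies midway between the tips of the shut fingers; the grasp point (between the pads) lies 19 mm behind it (arm.tcp_to_grasp is the distance from the TCP to the grasp point, in m); z points along the fingers, y is the line along which they close (so a half turn about z gives the same grasp; the last joint's range is limited). The gripper opens to 88 mm and grips with 3 to 60 N. Pads are 20 mm wide; open, the fingers measure 115 mm over their backs; the gripper's body (75 mm by 178 mm) begins 61 mm behind the grasp point.
Start: joints at [1.209, 0.411, -0.013, 1.596, 0.006, 1.134, -0.082], TCP at [0.181, -0.598, 0.223] pointing down, gripper open.
Joint ranges: [-2.95, 2.95], [-0.29, 1.99], [-1.47, 1.44], [0.14, 2.54], [-1.03, 4.17], [0.13, 1.85], [-2.86, 2.86]. Speed limits (rad/s): [2.39, 2.39, 3.01, 3.01, 3.14, 3.14, 3.14].

## Interface

Orientations are given as a unit quaternion [w, x, y, z].
In Python, from cell import arm gives the robot as it stands.
- The arm moves only by the tool apply_moves, never from a script. Its argument "series" is a list that holds one entry, the list of rows, each a list of 7 numbers: the turn, a rotation vector about the tool's x, y, z in rad, then the shift along the tool's x, y, z in mm, then the finger opening in mm, from 0 to 87.8. A call has 1 to 20 rows; each row shifts and turns the commanded pose from where the row before left it, along the tool's axes as they then stand; what a row does not reach is not made up. A row lasts 1/12 s, in which the tool goes at most 41.7 mm and 7.16 degrees, less where a joint would pass 70% of its speed; a pose out of reach is approached as far as the arm can. A call is refused whole if a number of a shift passes 41.7 or a number of a turn 0.125, either way. A call with a gripper value outside its range is refused whole. The fingers move at their own pace and stop on an object; the grip force is fixed at half the most. Time passes only in rows, so rows that do not move let the fingers close. It gives the time, the measured TCP pose, the force, the opening and the grip force at its end, in the units of the state.
- arm.get_obs(): the state, without advancing time (a new reading comes with each control period).
- arm.capture(name): name is "scene" or "top"; returns a dict with "frame" (480x640x3 uint8, blue, green, red), "camera_matrix" (3x3 intrinsics, pixels), "D" ([k1, k2, p1, p2, k3] as OpenCV has them; the pictures are not rectified), "view" (4x4, takes a point from world to camera coordinates). Camera axes: x right, y down, z forward; pixel columns grow to the right and rows downward; lengths in m; the calibration is good to about 2 mm. A picture is of the moment at which its call begins. There is no depth.
- arm.sign_off(): hands the job in; it is judged then, once.
The state is a dict: "time_s": time; "q": joint angles; "dq": joint speeds; "joint_torque": joint torques, N m; "ee_pos": TCP position; "orientation": TCP orientation; "contact_force": force on the tool from outside, world axes, zero at the start; "wrist_torque": the same for the moment, N m; "gripper_width": opening from 0.0 (shut) to 1.0 (fully open); "gripper_force": force on a finger pad.
Only numpy, scipy, OpenCV 4.12 (cv2) and the standard library are available. Lean on these libraries where they do the work, as an engineer would, in place of code of your own. Each camera call takes 0.05 s, during which the arm holds its last target. There are 200 camera calls.

## Working session

There is one attempt and no reset: what is moved stays moved. The work goes in short steps, Python scripts to look and compute and a tool call to move; the robot and the scene stay as the last step left them, time stands still between calls to the robot, and variables do not carry over. Pictures are saved under pics/ and viewed, at most 10 in all, crops included, and the job is handed in when it is done.

Besides the shell and the picture viewer there is one more tool, called after "Request:" in YAML: its name, and indented under it one key for each argument. apply_moves: Moves the arm, as the interface text tells. Its arguments: {"type":"object","properties":{"series":{"type":"array","items":{"type":"array","items":{"type":"array","items":{"type":"number"}}}}},"required":["series"]}

```bash
ls; mkdir -p pics
python3 - <<'E'
from cell import arm
import cv2,numpy as np
for n in("scene","top"):
    c=arm.capture(n); cv2.imwrite(f"pics/{n}0.png",c["frame"]); np.savez(f"{n}.npz",**{k:np.array(v) for k,v in c.items()})
    print(n,np.array(c["camera_matrix"]).tolist(),c["D"],np.round(c["view"],4).tolist())
print(arm.get_obs(),arm.tcp_to_grasp)
E
```

```text
pics
scene [[564.4097607882862, 0.0, 321.3665431344696], [0.0, 564.4097607882862, 243.01116476298967], [0.0, 0.0, 1.0]] [-0.05833809  0.          0.          0.          0.        ] [[-0.0765, 0.997, 0.0094, 0.0453], [0.8011, 0.0671, -0.5948, -0.3265], [-0.5936, -0.038, -0.8038, 1.8946], [0.0, 0.0, 0.0, 1.0]]
top [[572.6267287645084, 0.0, 326.22490658506644], [0.0, 572.6267287645084, 238.93502486628037], [0.0, 0.0, 1.0]] [-0.07350952  0.          0.          0.          0.        ] [[0.0157, -0.9998, -0.0074, -0.0059], [-0.9991, -0.0154, -0.0393, 0.5043], [0.0392, 0.008, -0.9992, 1.4466], [0.0, 0.0, 0.0, 1.0]]
{'time_s': 0.1, 'q': array([ 1.20880151,  0.41184218, -0.01270959,  1.5969226 ,  0.00558262,
        1.13427698, -0.08222528]), 'dq': array([-0.0016126 , -0.00283871, -0.00047324, -0.00227193, -0.00048323,
        0.00156517,  0.00016674]), 'joint_torque': array([ 3.44893662e-03, -5.89095783e+01,  6.44305106e-01, -2.91708112e+01,
       -5.36977896e-02,  1.45812653e-02,  8.42547570e-05]), 'ee_pos': array([ 0.1808354 , -0.59781601,  0.22189474]), 'orientation': array([-6.91845973e-04,  9.89230511e-01,  1.46364260e-01, -1.45059024e-04]), 'contact_force': array([-0.78764236,  0.58222637,  0.2929508 ]), 'wrist_torque': array([-0.06879903,  0.03690369,  0.05040535]), 'gripper_force': 0.0, 'gripper_width': 1.0004071707182698} 0.0187
```

View pics/scene0.png

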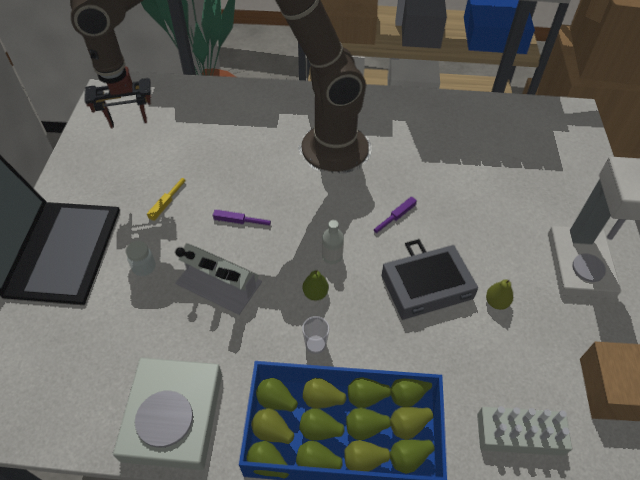

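View pics/top0.png

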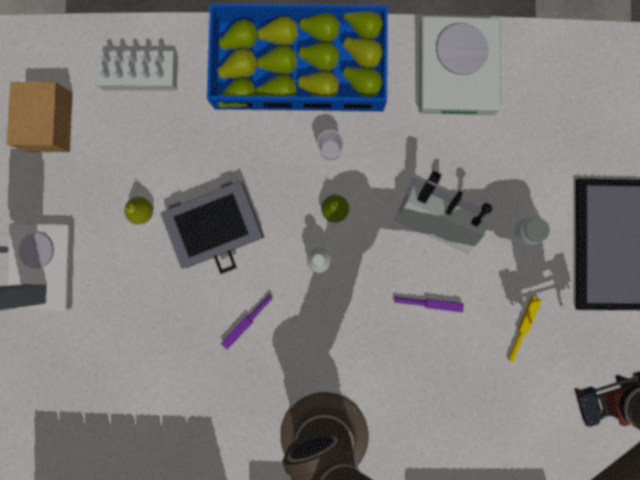

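Scene view: case (430,278) with its handle loop at (415,247), rack (215,275). Top view: case (212,222), handle (225,261), rack (440,210) with tools at (428,187), (455,202), (482,212).

Things that could be taken for the corer: rack tools at scene (240,275), (210,264) and (183,253), purple look-alikes (242,218) and (396,215), and the yellow one (165,198). I'll check with a close crop.

Run:
```python
import cv2,numpy as np
s=cv2.imread("pics/scene0.png");t=cv2.imread("pics/top0.png")
def crop(im,x,y,w,h,W=400,H=300):
    return cv2.convertScaleAbs(cv2.resize(im[y:y+h,x:x+w],(W,H),interpolation=cv2.INTER_CUBIC),alpha=1.5,beta=15)
a=np.hstack([crop(t,390,160,120,90),crop(s,160,230,120,90)])
b=np.hstack([crop(t,150,170,120,120*3//4+0)[:,:],crop(s,370,230,120,90)])
cv2.imwrite("pics/crop1.png",np.vstack([a,b]))
```

```text
(no output)
```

View pics/crop1.png

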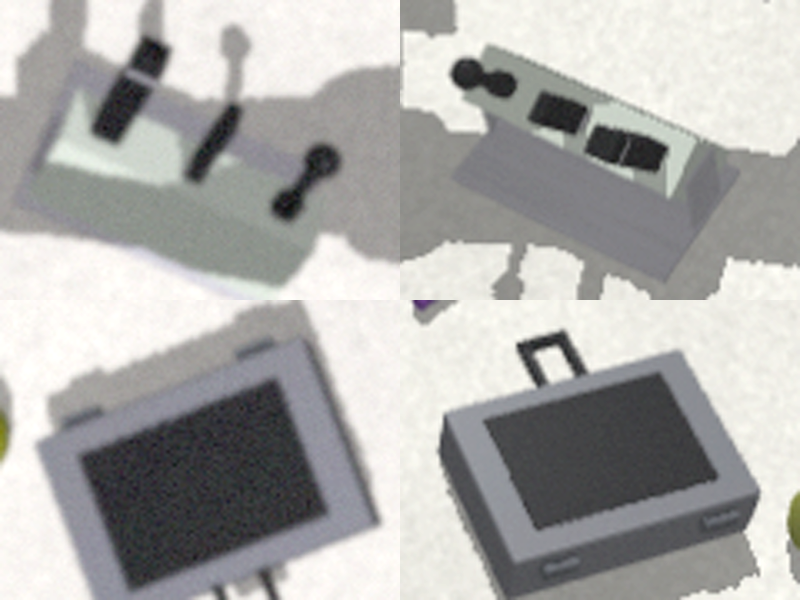

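The crop shows the corer as the thick handle with the steel band, at top px ~(429,186) and scene ~(232,275). The flat knife is in the middle and the ball-topped probe is at the other end. Next I'll fit the rack and case poses from both cameras.

```bash
cat > h.py <<'E'
import cv2,numpy as np
from scipy.optimize import least_squares
from scipy.spatial.transform import Rotation as R
C={n:dict(np.load(n+".npz")) for n in("scene","top")}
def proj(n,P):
    V=C[n]["view"]; return cv2.projectPoints(np.atleast_2d(P).astype(float),cv2.Rodrigues(V[:3,:3])[0],V[:3,3],C[n]["camera_matrix"],C[n]["D"])[0][:,0]
def place(p,P): return np.atleast_2d(P)@R.from_euler('z',p[2]).as_matrix().T+[p[0],p[1],0]
def fit(obs,p0):
    f=lambda p:np.concatenate([(proj(n,place(p,P))[0]-u) for n,P,u in obs]).ravel()
    r=least_squares(f,p0,loss='soft_l1'); return r.x,f(r.x).reshape(-1,2)
def axis(s): return np.array([.005,0,.093])+s*np.array([.5,0,.866])
E
python3 - <<'E'
from h import *
L=lambda x,y,z=.058:np.array([x,y,z])
case=[("top",L(.075,.1085),(161.4,212)),("top",L(.075,-.1085),(241.5,181.4)),("top",L(-.077,-.1085),(263,236)),("top",L(-.077,.1085),(184,267)),
("scene",L(-.077,-.1085),(383.5,263.6)),("scene",L(-.077,.1085),(454.6,245)),("scene",L(.075,.1085),(477.4,287.6)),("scene",L(.075,-.1085),(404.5,308.6)),
("scene",L(-.125,-.022,.06),(405.4,243.5)),("scene",L(-.125,.022,.06),(419.5,239.6))]
p,r=fit(case,[.5,.2,.3]);print(p);print(r.round(1).tolist())
print("handle",place(p,[-.113,0,.055]),"hinge",place(p,[.075,0,.05]),"bay",place(p,[-.031,0,.005]))
y=lambda v:np.array([0,v,0]); u=np.array([.866,0,-.5])
rack=[("top",axis(.095)+y(.07),(435.6,173.5)),("scene",axis(.095)+y(.07),(233.5,275.9)),("top",axis(.065)+y(-.07),(486.9,208)),("scene",axis(.065)+y(-.07),(180.4,251.9)),
("scene",axis(0)-.025*u+y(-.1),(186.4,243.5)),("scene",axis(0)-.025*u+y(.1),(251.5,270.5)),("top",axis(0)+y(.07),(422,198)),("top",axis(0)+y(0),(448,212))]
p,r=fit(rack,[.5,-.2,-.3]);print(p);print(r.round(1).tolist())
for s in(0,.045,.095):print(place(p,axis(s)+y(.07)))
E
```

```text
[0.53736588 0.28800747 0.38155974]
[[-1.7, -1.4], [-0.5, -2.2], [-0.5, 0.4], [-3.3, 0.8], [-1.7, -0.4], [-0.8, -0.5], [0.8, 0.8], [-1.5, 1.0], [-0.9, -1.6], [-0.7, -1.4]]
handle [[0.43249228 0.24592983 0.055     ]] hinge [[0.60697225 0.3159351  0.05      ]] bay [[0.50859525 0.27646404 0.005     ]]
[ 0.57054193 -0.28768252 -0.40527475]
[[-0.5, 1.7], [-12.5, -4.0], [-1.3, -0.5], [-0.3, -0.1], [-0.4, -0.9], [-2.5, 1.2], [-1.0, 0.2], [-0.5, -1.9]]
[[ 0.60273589 -0.22532429  0.093     ]]
[[ 0.62341325 -0.23419539  0.13197   ]]
[[ 0.64638811 -0.24405217  0.17527   ]]
```

```bash
cat > ov.py <<'E'
from h import *
def boxlines(im,n,pts,T,col,x0,y0,k):
    q=(proj(n,T(pts))-[x0,y0]+.5)*k
    for i in range(8):
        for j in(1,2,4):
            if not i&j: cv2.line(im,tuple(int(v) for v in q[i]),tuple(int(v) for v in q[i|j]),col,1,cv2.LINE_AA)
def corners(a,b): return np.array([[(a,b)[i>>k&1][k] for k in range(3)] for i in range(8)],float)
E
python3 - <<'E'
from ov import *
y=lambda v:np.array([0,v,0]); u=np.array([.866,0,-.5])
rack=[("top",axis(.095)+y(.07),(435.6,174)),("scene",axis(.095)+y(.07),(221.5,273)),("top",axis(.065)+y(-.07),(486.9,208)),("scene",axis(.065)+y(-.07),(180.4,251.9)),
("scene",axis(0)-.025*u+y(-.1),(186.4,243.5)),("scene",axis(0)-.025*u+y(.1),(251.5,270.5)),("top",axis(0)+y(.07),(422,198)),("top",axis(0)+y(0),(448,212))]
p,r=fit(rack,[.5,-.2,-.3]);print(p,r.round(1).tolist())
for s in(0,.045,.095):print(place(p,axis(s)+y(.07)))
c=np.array([.5374,.2880,.3816])
M=np.array([[.866,0,.5],[0,1,0],[-.5,0,.866]]) # cols: u, y, axis
blk=lambda P:place(p,P@M.T+axis(0))
tiles=[]
for n,x0,y0,kind in(("top",390,160,0),("scene",160,230,0),("top",150,185,1),("scene",370,230,1)):
    k=400/120; im=cv2.convertScaleAbs(cv2.resize(C[n]["frame"][y0:y0+90,x0:x0+120],(400,300),interpolation=cv2.INTER_CUBIC),alpha=1.5,beta=15)
    if kind==0:
        boxlines(im,n,corners((-.025,-.1,-.08),(.025,.1,0)),blk,(0,160,0),x0,y0,k)
        boxlines(im,n,corners((-.012,.058,0),(.012,.082,.095)),blk,(0,0,255),x0,y0,k)
    else:
        T=lambda P:place(c,P)
        boxlines(im,n,corners((-.077,-.1085,.05),(.075,.1085,.058)),T,(0,0,255),x0,y0,k)
        boxlines(im,n,corners((-.075,-.1075,.0),(.075,.1075,.05)),T,(0,160,0),x0,y0,k)
        boxlines(im,n,corners((-.125,-.022,.05),(-.077,.022,.06)),T,(255,0,0),x0,y0,k)
    tiles.append(im)
cv2.imwrite("pics/ov1.png",np.vstack([np.hstack(tiles[:2]),np.hstack(tiles[2:])]))
E
```

```text
[ 0.57039122 -0.2879558  -0.40688727] [[-0.4, 1.2], [-0.7, -1.1], [-1.2, -0.4], [-0.4, -0.2], [-0.4, -1.0], [-2.6, 1.2], [-0.9, 0.2], [-0.3, -1.9]]
[[ 0.60268569 -0.22564956  0.093     ]]
[[ 0.62334873 -0.234554    0.13197   ]]
[[ 0.64630765 -0.24444781  0.17527   ]]
```

View pics/ov1.png

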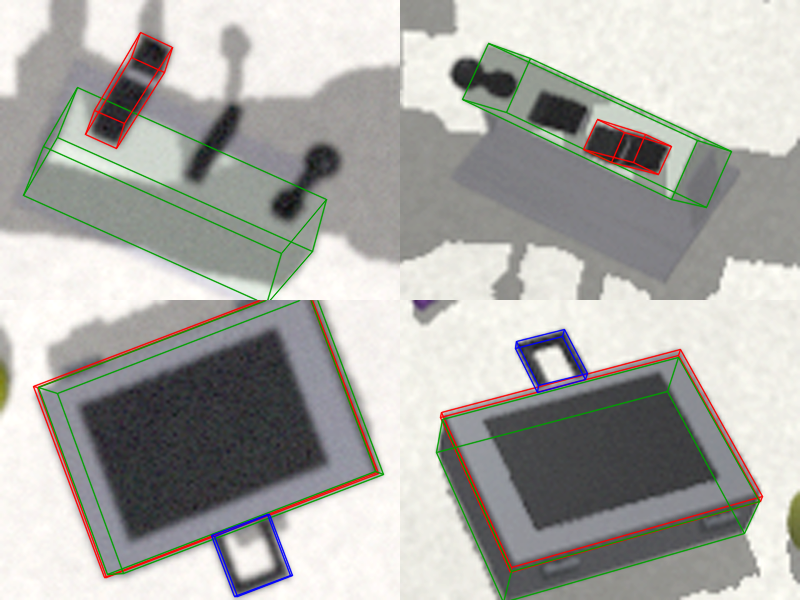

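The overlay matches both objects to within about 1 px, and their sizes and heights agree. Now a row planner and the first leg, to above the lid handle.

```bash
cat > plan.py <<'E'
import numpy as np, json, sys
from scipy.spatial.transform import Rotation as R, Slerp
from h import place, axis
CASE=np.array([.5374,.2880,.3816]); RACK=np.array([.5704,-.2880,-.4069])
def down(az): # tool down, tool y at azimuth az (deg)
    b=np.radians(az); y=np.array([np.cos(b),np.sin(b),0]); z=np.array([0,0,-1.])
    return R.from_matrix(np.c_[np.cross(y,z),y,z])
def state():
    from cell import arm
    o=arm.get_obs(); q=o["orientation"]
    return np.array(o["ee_pos"]),R.from_quat([q[1],q[2],q[3],q[0]]),o
def rows(p,r,legs):
    """legs: (pos, rot, n, opening) ; prints rounded rows, rounding fed back"""
    out=[]; P0,R0=p,r
    for P1,R1,n,g in legs:
        d=(R0.inv()*R1).as_rotvec()
        for i in range(1,n+1):
            Pt=P0+(P1-P0)*i/n; Rt=R0*R.from_rotvec(d*i/n)
            w=np.round((r.inv()*Rt).as_rotvec(),3); s=np.round(r.inv().apply(Pt-p)*1e3,0)
            p=p+r.apply(s/1e3); r=r*R.from_rotvec(w)
            out.append([*map(float,w),*map(float,s),g])
        P0,R0=P1,R1
    for i in range(0,len(out),20): print("["+",".join("["+",".join(f"{v:g}" for v in x)+"]" for x in out[i:i+20])+"]")
    a=np.array(out); print("max turn",abs(a[:,:3]).max(),"shift",np.linalg.norm(a[:,3:6],axis=1).max(),len(out))
E
python3 - <<'E'
from plan import *
p,r,o=state()
Rl=down(np.degrees(CASE[2])+90)
h=place(CASE,[-.113,0,.055])[0]
A=np.array([.42,-.2,.30]); B=h+[0,0,.10]
m=Slerp([0,1],R.concatenate([r,r*R.from_rotvec([0,0,-1.65])]))([1])[0]
rows(p,r,[(A,m,16,80),(B,Rl,16,80)])
E
```

```text
[[0,-0,-0.103,22,-19,-5,80],[-0,-0,-0.103,23,-18,-5,80],[-0,0,-0.103,25,-14,-5,80],[0,0,-0.104,26,-12,-4,80],[0,0,-0.103,28,-10,-5,80],[0,0,-0.103,28,-6,-5,80],[-0,0,-0.103,29,-3,-5,80],[-0,-0,-0.103,29,-1,-5,80],[-0,-0,-0.103,29,3,-5,80],[-0,-0,-0.103,28,5,-5,80],[-0,-0,-0.103,28,9,-4,80],[-0,-0,-0.104,27,11,-5,80],[-0,-0,-0.103,25,14,-5,80],[-0,-0,-0.103,24,17,-5,80],[-0,0,-0.103,22,19,-5,80],[-0,0,-0.103,20,21,-5,80],[0,-0,-0.099,26,11,9,80],[0,-0,-0.098,24,13,10,80],[0,-0,-0.099,23,16,9,80],[0,-0,-0.099,22,18,9,80]]
[[0,-0,-0.099,19,20,9,80],[0.001,-0,-0.098,18,21,9,80],[-0,-0,-0.099,15,24,9,80],[-0,-0.001,-0.099,13,24,9,80],[-0,0,-0.098,10,26,9,80],[-0,0,-0.099,8,27,9,80],[-0,0,-0.099,5,27,9,80],[-0,0,-0.099,2,28,9,80],[-0,0,-0.098,-0,28,9,80],[-0,-0,-0.099,-3,28,9,80],[0,-0,-0.099,-6,27,10,80],[0,-0,-0.098,-9,27,9,80]]
max turn 0.104 shift 30.14962686336267 32
```

Request:
apply_moves:
  series:
    - [[0,0,-0.103,22,-19,-5,80],[0,0,-0.103,23,-18,-5,80],[0,0,-0.103,25,-14,-5,80],[0,0,-0.104,26,-12,-4,80],[0,0,-0.103,28,-10,-5,80],[0,0,-0.103,28,-6,-5,80],[0,0,-0.103,29,-3,-5,80],[0,0,-0.103,29,-1,-5,80],[0,0,-0.103,29,3,-5,80],[0,0,-0.103,28,5,-5,80],[0,0,-0.103,28,9,-4,80],[0,0,-0.104,27,11,-5,80],[0,0,-0.103,25,14,-5,80],[0,0,-0.103,24,17,-5,80],[0,0,-0.103,22,19,-5,80],[0,0,-0.103,20,21,-5,80]]

```text
time_s: 1.43
ee_pos: [0.4208, -0.1991, 0.3007]
orientation: [-0.0, 0.562, 0.827, -0.0]
contact_force: [1.2, 0.1, 0.6]
gripper_width: 0.912
gripper_force: 0.0
```

Request:
apply_moves:
  series:
    - [[0,0,-0.099,26,11,9,80],[0,0,-0.098,24,13,10,80],[0,0,-0.099,23,16,9,80],[0,0,-0.099,22,18,9,80],[0,0,-0.099,19,20,9,80],[0,0,-0.098,18,21,9,80],[0,0,-0.099,15,24,9,80],[0,0,-0.099,13,24,9,80],[0,0,-0.098,10,26,9,80],[0,0,-0.099,8,27,9,80],[0,0,-0.099,5,27,9,80],[0,0,-0.099,2,28,9,80],[0,0,-0.098,0,28,9,80],[0,0,-0.099,-3,28,9,80],[0,0,-0.099,-6,27,10,80],[0,0,-0.098,-9,27,9,80],[0,0,0,0,0,0,66],[0,0,0,0,0,0,66]]

```text
time_s: 2.93
ee_pos: [0.4318, 0.2473, 0.1539]
orientation: [-0.001, -0.191, 0.982, 0.0]
contact_force: [0.4, 0.5, 0.1]
gripper_width: 0.797
gripper_force: 0.0
```

Run:
```python
from plan import *
from cell import arm
import cv2
p,r,o=state(); h=place(CASE,[-.113,0,.055])[0]
print(p,r.as_matrix().round(3).tolist(),o["q"].round(2))
print("tool shift to grasp mm",r.inv().apply(h-[0,0,.0187]-p)*1e3, "turn",(r.inv()*down(np.degrees(CASE[2])+90)).as_rotvec())
a=arm.capture("top")["frame"][180:300,160:290];b=arm.capture("scene")["frame"][180:300,350:480]
cv2.imwrite("pics/pre1.png",cv2.convertScaleAbs(cv2.resize(np.hstack([a,b]),None,fx=3,fy=3,interpolation=2),alpha=1.4))
```

```text
[0.43176149 0.24729962 0.15385441] [[-0.927, -0.374, -0.002], [-0.374, 0.927, 0.0], [0.002, 0.001, -1.0]] [ 0.14  0.43 -0.95  1.93  0.42  0.99  0.95]
tool shift to grasp mm [ -0.41955168  -1.72226937 117.55166192] turn [ 0.00131001 -0.00192377  0.00217793]
```

View pics/pre1.png

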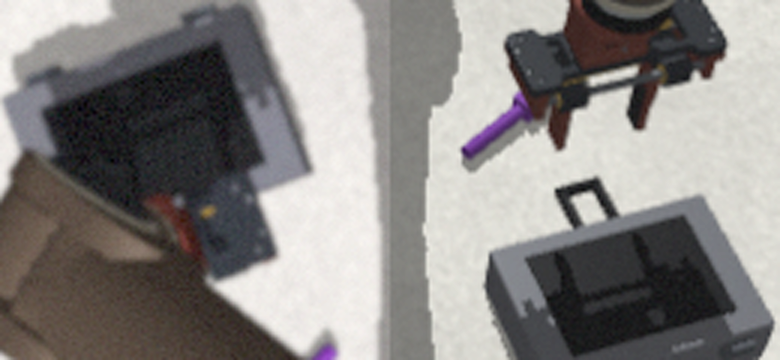

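The fingers straddle the handle loop, which is at (590,200) in the scene half of the picture, closing along its width. I'll descend and pinch.

Request:
apply_moves:
  series:
    - [[0,0,0,0,-1,20,66],[0,0,0,0,-1,20,66],[0,0,0,0,0,20,66],[0,0,0,0,0,20,66],[0,0,0,0,0,20,66],[0,0,0,0,0,17,66],[0,0,0,0,0,0,66],[0,0,0,0,0,0,35],[0,0,0,0,0,0,35],[0,0,0,0,0,0,35],[0,0,0,0,0,0,35],[0,0,0,0,0,0,35]]

```text
time_s: 4.03
ee_pos: [0.4326, 0.2487, 0.0395]
orientation: [0.001, -0.191, 0.982, 0.003]
contact_force: [-6.2, 11.5, -1.4]
gripper_width: 0.496
gripper_force: 30.0
```

Run:
```python
from plan import *
p,r,o=state(); print(p,o["gripper_width"]*87.8,o["gripper_force"],o["contact_force"],o["q"].round(2))
cz,sz=np.cos(CASE[2]),np.sin(CASE[2])
prev=np.array([-.188,.005]);legs=[];q=p.copy()
def P(t): return np.array([-.188*np.cos(t)+.005*np.sin(t),.188*np.sin(t)+.005*np.cos(t)])
th=np.linspace(0,1.9,27)[1:]
for t in th:
    d=P(t)-P(0); legs.append((p+[d[0]*cz,d[0]*sz,d[1]],r,1,35))
rows(p,r,legs)
```

```text
[0.43256451 0.24868469 0.03945229] 43.57034561890857 29.980338805471547 [-6.18777806 11.52497449 -1.3993439 ] [ 0.01  0.59 -0.81  2.03  0.61  0.77  0.79]
[[0,0,0,-1,0,-14,35],[0,0,0,-2,0,-13,35],[0,0,0,-3,0,-14,35],[0,0,0,-4,0,-13,35],[0,0,0,-4,0,-13,35],[0,0,0,-6,0,-12,35],[0,0,0,-7,1,-12,35],[0,0,0,-7,-0,-12,35],[0,0,0,-9,-0,-11,35],[0,0,0,-9,-0,-10,35],[0,0,0,-10,-0,-10,35],[0,0,0,-10,-0,-8,35],[0,0,0,-11,-0,-9,35],[0,0,0,-12,-0,-7,35],[0,0,0,-12,-0,-6,35],[0,0,0,-13,-0,-6,35],[0,0,0,-13,-0,-4,35],[0,0,0,-13,-0,-4,35],[0,0,0,-13,-0,-2,35],[0,0,0,-14,-0,-2,35]]
[[0,0,0,-14,-0,-0,35],[0,0,0,-14,-0,0,35],[0,0,0,-13,-0,1,35],[0,0,0,-14,-0,3,35],[0,0,0,-13,-0,3,35],[0,0,0,-13,-0,5,35]]
max turn 0.0 shift 14.317821063276353 26
```

Request:
apply_moves:
  series:
    - [[0,0,0,-1,1,-14,35],[0,0,0,-2,1,-13,35],[0,0,0,-3,0,-14,35],[0,0,0,-4,0,-13,35],[0,0,0,-4,0,-13,35],[0,0,0,-6,0,-12,35],[0,0,0,-7,0,-12,35],[0,0,0,-7,0,-12,35],[0,0,0,-9,0,-11,35],[0,0,0,-9,0,-10,35],[0,0,0,-10,0,-10,35],[0,0,0,-10,0,-8,35],[0,0,0,-11,0,-9,35]]

```text
time_s: 5.12
ee_pos: [0.5089, 0.2801, 0.19]
orientation: [0.0, -0.191, 0.982, 0.003]
contact_force: [2.3, 13.4, -14.7]
gripper_width: 0.499
gripper_force: 30.0
```

Request:
apply_moves:
  series:
    - [[0,0,0,-12,1,-6,35],[0,0,0,-12,0,-6,35],[0,0,0,-13,0,-6,35],[0,0,0,-13,0,-4,35],[0,0,0,-13,0,-4,35],[0,0,0,-13,0,-2,35],[0,0,0,-14,0,-1,35],[0,0,0,-14,0,0,35],[0,0,0,-14,0,0,35],[0,0,0,-13,0,1,35],[0,0,0,-14,0,3,35]]

```text
time_s: 6.03
ee_pos: [0.6426, 0.3351, 0.2163]
orientation: [0.0, -0.191, 0.982, 0.003]
contact_force: [-3.2, 6.8, 4.5]
gripper_width: 0.496
gripper_force: 30.0
```

Request:
apply_moves:
  series:
    - [[0,0,0,-13,0,3,35],[0,0,0,-10,0,4,35],[0,0,0,0,0,0,35],[0,0,0,0,0,0,70],[0,0,0,0,0,0,70],[0,0,0,0,0,0,70],[0,0,0,0,0,-15,70],[0,0,0,0,0,-25,70],[0,0,0,0,0,-25,70],[0,0,0,5,0,-25,70]]

```text
time_s: 6.87
ee_pos: [0.6611, 0.3373, 0.2975]
orientation: [-0.0, -0.189, 0.982, -0.0]
contact_force: [0.5, -0.5, -1.0]
gripper_width: 0.797
gripper_force: 0.0
```

Run:
```python
from plan import *
from cell import arm
import cv2
p,r,o=state(); print(p,o["q"].round(2))
a=arm.capture("scene")["frame"];cv2.imwrite("pics/lid1.png",cv2.convertScaleAbs(a,alpha=1.3))
y=np.array([0,.07,0]); u=np.array([.866,0,-.5]); a=np.array([.5,0,.866])
Rz=R.from_euler('z',RACK[2])
g=place(RACK,axis(.045)+y)[0]
zt=Rz.apply(u); yt=Rz.apply([0,1,0]); Rt=R.from_matrix(np.c_[np.cross(yt,zt),yt,zt])
print("grasp",g,"TCP",g+.0187*zt,"tool x",np.cross(yt,zt))
pre=g+.0187*zt-.13*zt
Rd=down(np.degrees(RACK[2])+90)
V1=np.array([.42,.05,.33])
rows(p,r,[(V1,down(95),14,60),(pre+[0,0,.10],Rd,14,60)])
```

```text
[0.66113994 0.33725913 0.29745519] [-0.12  0.71 -0.83  1.11  0.5   1.52  1.11]
grasp [ 0.62335819 -0.23459887  0.13197   ] TCP [ 0.63823016 -0.24100796  0.12262   ] tool x [-0.45917605  0.19788217 -0.866     ]
[[-0,-0,0.021,24,-13,-2,60],[-0,-0,0.021,23,-13,-3,60],[-0,-0,0.021,23,-13,-2,60],[-0,-0,0.021,23,-15,-2,60],[-0,-0,0.021,22,-14,-3,60],[-0,-0,0.02,22,-15,-2,60],[-0,-0,0.021,22,-16,-2,60],[-0,-0,0.021,22,-16,-2,60],[-0,-0,0.021,21,-16,-3,60],[-0.001,-0,0.021,21,-17,-2,60],[0,-0,0.021,20,-17,-2,60],[0,-0,0.021,20,-18,-3,60],[0,-0.001,0.021,20,-18,-2,60],[0,0,0.021,19,-19,-2,60],[0,0,0.035,-6,-18,3,60],[0,0,0.035,-8,-18,3,60],[0,0,0.036,-7,-18,3,60],[0,0,0.035,-9,-17,3,60],[0,0,0.035,-9,-17,3,60],[0,0,0.036,-10,-17,3,60]]
[[0,0,0.035,-10,-17,3,60],[0,0,0.035,-11,-16,3,60],[0,0,0.035,-12,-15,3,60],[0,0,0.036,-12,-16,3,60],[0,0,0.035,-12,-14,3,60],[0,0,0.035,-13,-15,3,60],[0,0,0.036,-14,-14,3,60],[0,0,0.035,-14,-13,3,60]]
max turn 0.036 shift 27.53179979587241 28
```

View pics/lid1.png

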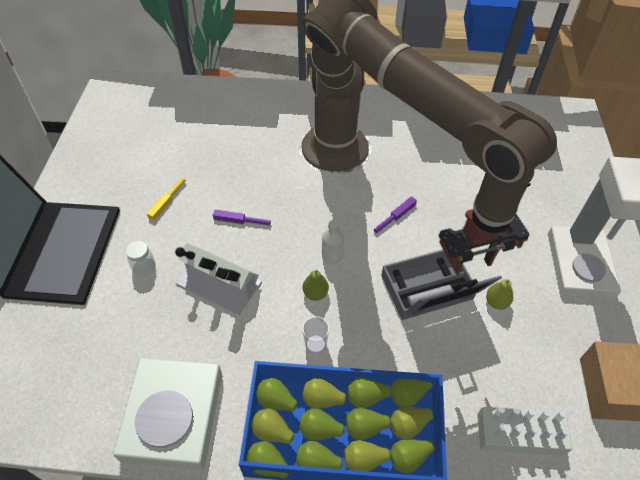

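The lid is back on its stop with its plate edge at (445,298) and the front bay is open; the neighbouring pear at (500,292) hasn't moved. Moving to the rack.

Request:
apply_moves:
  series:
    - [[0,0,0.021,24,-13,-2,60],[0,0,0.021,23,-13,-3,60],[0,0,0.021,23,-13,-2,60],[0,0,0.021,23,-15,-2,60],[0,0,0.021,22,-14,-3,60],[0,0,0.02,22,-15,-2,60],[0,0,0.021,22,-16,-2,60],[0,0,0.021,22,-16,-2,60],[0,0,0.021,21,-16,-3,60],[0,0,0.021,21,-17,-2,60],[0,0,0.021,20,-17,-2,60],[0,0,0.021,20,-18,-3,60],[0,0,0.021,20,-18,-2,60],[0,0,0.021,19,-19,-2,60],[0,0,0.035,-6,-18,3,60],[0,0,0.035,-8,-18,3,60],[0,0,0.036,-7,-18,3,60],[0,0,0.035,-9,-17,3,60],[0,0,0.035,-9,-17,3,60],[0,0,0.036,-10,-17,3,60]]

```text
time_s: 8.58
ee_pos: [0.4706, -0.0561, 0.3096]
orientation: [-0.001, 0.063, 0.998, 0.001]
contact_force: [-0.2, -1.3, 0.1]
gripper_width: 0.681
gripper_force: 0.0
```

Request:
apply_moves:
  series:
    - [[0,0,0.035,-10,-17,3,60],[0,0,0.035,-11,-16,3,60],[0,0,0.035,-12,-15,3,60],[0,0,0.036,-12,-16,3,60],[0,0,0.035,-12,-14,3,60],[0,0,0.035,-13,-15,3,60],[0,0,0.036,-14,-14,3,60],[0,0,0.035,-14,-13,3,60]]

```text
time_s: 9.25
ee_pos: [0.5361, -0.1974, 0.2863]
orientation: [0.0, 0.203, 0.979, -0.0]
contact_force: [-0.2, -0.5, 0.5]
gripper_width: 0.683
gripper_force: 0.0
```

```bash
cat >> plan.py <<'E'
_y=np.array([0,.07,0]); _u=np.array([.866,0,-.5])
Rz=R.from_euler('z',RACK[2])
G=place(RACK,axis(.045)+_y)[0]; ZT=Rz.apply(_u); YT=Rz.apply([0,1,0]); AX=Rz.apply([.5,0,.866])
RT=R.from_matrix(np.c_[np.cross(YT,ZT),YT,ZT]); TG=G+.0187*ZT
E
python3 - <<'E'
from plan import *
p,r,o=state(); print(p,o["q"].round(2))
print((r.inv()*RT).as_rotvec())
rows(p,r,[(TG-.13*ZT+[0,0,.1],RT,12,60)])
E
```

```text
[ 0.53611803 -0.19740801  0.28627064] [ 0.77  0.34 -0.65  1.61  0.22  1.26  1.24]
[-0.00160034 -1.04713425 -0.00227947]
[[-0,-0.087,-0,0,0,-0,60],[-0,-0.088,-0,0,0,-0,60],[-0,-0.087,-0.001,0,0,-0,60],[-0.001,-0.087,0,0,0,-1,60],[0,-0.087,0,1,0,0,60],[0,-0.088,-0,-0,0,0,60],[0,-0.087,-0,-0,0,0,60],[-0,-0.087,-0.001,-0,0,-0,60],[-0,-0.087,0,-0,0,-0,60],[-0,-0.088,0,-0,0,-0,60],[-0,-0.087,-0,-0,0,-1,60],[-0.001,-0.087,-0,-0,0,0,60]]
max turn 0.088 shift 1.0 12
```

Request:
apply_moves:
  series:
    - [[0,-0.087,0,0,0,0,60],[0,-0.088,0,0,0,0,60],[0,-0.087,0,0,0,0,60],[0,-0.087,0,0,0,0,60],[0,-0.087,0,0,0,0,60],[0,-0.088,0,0,0,0,60],[0,-0.087,0,0,0,0,60],[0,-0.087,0,0,0,0,60],[0,-0.087,0,0,0,0,60],[0,-0.088,0,0,0,0,60],[0,-0.087,0,0,0,0,60],[0,-0.087,0,0,0,0,60],[0,0,0,0,0,0,60],[0,0,0,0,0,0,60]]

```text
time_s: 10.42
ee_pos: [0.5332, -0.2133, 0.2901]
orientation: [0.388, 0.195, 0.895, -0.101]
contact_force: [0.2, -0.6, -0.2]
gripper_width: 0.683
gripper_force: 0.0
```

Run:
```python
from plan import *
p,r,o=state(); print(p,o["q"].round(2))
print((r.inv()*RT).as_rotvec(), "to pre",r.inv().apply(TG-.1*ZT-p)*1e3, "to grasp",r.inv().apply(TG-p)*1e3)
```

```text
[ 0.53319211 -0.21330724  0.29014553] [ 1.03 -0.05 -0.82  2.29  1.08  0.18  0.33]
[-0.04667082 -0.22198419  0.00267035] to pre [72.258316   20.35784559 94.18300644] to grasp [ 50.24408466  24.95538718 191.61912002]
```

```bash
cat >> plan.py <<'E'
ZT=Rz.apply([.7071,0,-.7071]); RT=R.from_matrix(np.c_[np.cross(YT,ZT),YT,ZT]); TG=G+.0187*ZT  # 45 deg tilt (wrist limit)
E
python3 - <<'E'
from plan import *
p,r,o=state()
print((r.inv()*RT).as_rotvec(),TG)
rows(p,r,[(TG-.1*ZT,RT,8,60)])
E
```

```text
[-0.04652749  0.03975495 -0.00343712] [ 0.63550135 -0.23983197  0.11874723]
[[-0.006,0.005,-0,6,3,12,60],[-0.006,0.005,-0.001,7,2,11,60],[-0.005,0.005,-0,6,2,12,60],[-0.006,0.005,-0.001,6,3,11,60],[-0.006,0.005,-0,6,2,12,60],[-0.006,0.005,-0.001,6,2,12,60],[-0.006,0.005,-0,6,2,12,60],[-0.006,0.005,-0,6,3,12,60]]
max turn 0.006 shift 13.74772708486752 8
```

Request:
apply_moves:
  series:
    - [[-0.006,0.005,0,6,3,12,60],[-0.006,0.005,-0.001,7,2,11,60],[-0.005,0.005,0,6,2,12,60],[-0.006,0.005,-0.001,6,3,11,60],[-0.006,0.005,0,6,2,12,60],[-0.006,0.005,-0.001,6,2,12,60],[-0.006,0.005,0,6,2,12,60],[-0.006,0.005,0,6,3,12,60],[0,0,0,0,0,0,60],[0,0,0,0,0,0,60]]

```text
time_s: 11.25
ee_pos: [0.5707, -0.2113, 0.1893]
orientation: [0.374, 0.187, 0.905, -0.077]
contact_force: [0.2, -0.2, -0.3]
gripper_width: 0.685
gripper_force: 0.0
```

Run:
```python
from plan import *
from cell import arm
import cv2
p,r,o=state(); print(p,o["q"].round(2))
print((r.inv()*RT).as_rotvec(),"to grasp",r.inv().apply(TG-p)*1e3)
a=arm.capture("top")["frame"][140:280,380:520];b=arm.capture("scene")["frame"][200:340,140:280]
cv2.imwrite("pics/pre2.png",cv2.convertScaleAbs(cv2.resize(np.hstack([a,b]),(800,400),interpolation=2),alpha=1.4))
```

```text
[ 0.5707166  -0.21132168  0.18926601] [ 1.    0.28 -0.91  2.31  1.94  0.39 -0.44]
[ 0.00010349 -0.00268105 -0.00099814] to grasp [-0.45211256 -0.55302123 99.91139924]
```

View pics/pre2.png

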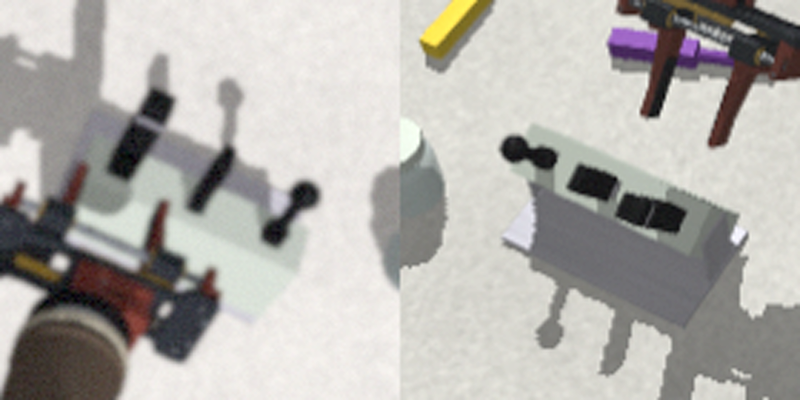

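The fingers straddle the corer's line, with the corer foot at about (125,170) in the left half; the knife is well outside them. Advance 100 mm and close.

Request:
apply_moves:
  series:
    - [[0,0,0,0,0,20,60],[0,0,0,0,0,20,60],[0,0,0,0,0,15,58],[0,0,0,0,0,15,58],[0,0,0,0,0,15,58],[0,0,0,0,0,15,58],[0,0,0,0,0,0,58],[0,0,0,0,0,0,12],[0,0,0,0,0,0,12],[0,0,0,0,0,0,12],[0,0,0,0,0,0,12],[0,0,0,0,0,0,12],[0,0,0,0,0,0,12]]

```text
time_s: 12.43
ee_pos: [0.6358, -0.2398, 0.1202]
orientation: [0.375, 0.187, 0.905, -0.078]
contact_force: [-1.2, -1.1, 2.7]
gripper_width: 0.273
gripper_force: 29.8
```

Run:
```python
from plan import *
p,r,o=state(); print(p,o["q"].round(2),o["gripper_width"]*87.8,o["gripper_force"],o["contact_force"])
print((r.inv()*RT).as_rotvec(),"to grasp",r.inv().apply(TG-p)*1e3)
rows(p,r,[(p+.105*AX,r,12,12)])
```

```text
[ 0.63576112 -0.23976717  0.12023495] [ 0.93  0.57 -0.87  2.2   2.13  0.58 -0.5 ] 23.940187450305956 29.823920130729675 [-1.18256576 -1.12464104  2.7370912 ]
[-0.00097433  0.00139724  0.00015268] to grasp [ 1.20381513 -0.16126244  0.8998925 ]
[[0,0,0,-8,-0,-2,12],[0,0,0,-9,-0,-3,12],[0,0,0,-8,-0,-2,12],[0,0,0,-9,-0,-2,12],[0,0,0,-8,-0,-2,12],[0,0,0,-9,-0,-3,12],[0,0,0,-8,-0,-2,12],[0,0,0,-9,-0,-2,12],[0,0,0,-8,-0,-2,12],[0,0,0,-9,-0,-3,12],[0,0,0,-8,-0,-2,12],[0,0,0,-8,-0,-2,12]]
max turn 0.0 shift 9.486832980505138 12
```

Gripped at 23.9 mm, which matches the 24 mm handle. Pulling out along the lean.

Request:
apply_moves:
  series:
    - [[0,0,0,-8,0,-2,12],[0,0,0,-9,0,-3,12],[0,0,0,-8,0,-2,12],[0,0,0,-9,0,-2,12],[0,0,0,-8,0,-2,12],[0,0,0,-9,0,-3,12],[0,0,0,-8,0,-2,12],[0,0,0,-9,0,-2,12],[0,0,0,-8,0,-2,12],[0,0,0,-9,0,-3,12],[0,0,0,-8,0,-2,12],[0,0,0,-8,0,-2,12]]

```text
time_s: 13.43
ee_pos: [0.6836, -0.2597, 0.2102]
orientation: [0.375, 0.187, 0.905, -0.077]
contact_force: [-0.4, -0.1, -2.3]
gripper_width: 0.274
gripper_force: 29.9
```

Run:
```python
from plan import *
p,r,o=state(); print(p,o["q"].round(2),o["gripper_width"]*87.8,o["contact_force"])
# corer in tool frame: axis direction a_t, grip offset
at=RT.inv().apply(AX); print("axis in tool",at)
# final: axis along case -y, tool y along case x
cy=R.from_euler('z',CASE[2]).apply([0,1,0]); cx=R.from_euler('z',CASE[2]).apply([1,0,0])
d=-cy
# tool y = cx ; RT maps (at->AX, y->YT); build RF mapping at->d, y->cx
n0=np.c_[AX,YT,np.cross(AX,YT)]; n1=np.c_[d,cx,np.cross(d,cx)]
RF=R.from_matrix(n1@n0.T)*RT
gp=place(CASE,[-.031,-.0375,.031])[0]; gpt=gp+.0187*RF.apply([0,0,1])
print("final",gpt,"tool z",RF.apply([0,0,1]),"turn",np.degrees((r.inv()*RF).as_rotvec()))
```

```text
[ 0.68363051 -0.25973861  0.21015966] [ 0.85  0.41 -0.75  2.03  1.64  0.38 -0.05] 24.054724436418134 [-0.42984656 -0.10204883 -2.27781091]
axis in tool [-9.65907863e-01 -9.30488627e-18 -2.58801082e-01]
final [0.52079272 0.24614436 0.01293713] tool z [-0.09638116  0.2401908  -0.96592911] turn [12.1299815  56.77866064 45.26778654]
```

```bash
cat >> plan.py <<'E'
_R=R.from_euler('z',CASE[2]); cx=_R.apply([1,0,0]); d=-_R.apply([0,1,0])
RF=R.from_matrix(np.c_[d,cx,np.cross(d,cx)]@np.c_[AX,YT,np.cross(AX,YT)].T)*RT
GP=place(CASE,[-.031,-.0375,.031])[0]; TF=GP+.0187*RF.apply([0,0,1])
E
python3 - <<'E'
from plan import *
p,r,o=state()
m=Slerp([0,1],R.concatenate([r,RF]))([.5])[0]
rows(p,r,[(np.array([.60,-.12,.33]),m,13,12),(TF+[0,0,.16],RF,16,12)])
E
```

```text
[[0.008,0.038,0.03,1,7,-14,12],[0.008,0.038,0.031,1,8,-13,12],[0.008,0.038,0.03,2,7,-14,12],[0.009,0.038,0.031,3,6,-14,12],[0.008,0.039,0.03,4,7,-13,12],[0.008,0.038,0.03,4,6,-14,12],[0.008,0.038,0.031,5,7,-13,12],[0.008,0.038,0.03,6,5,-14,12],[0.008,0.038,0.03,6,6,-13,12],[0.008,0.038,0.031,7,5,-12,12],[0.009,0.038,0.03,8,5,-13,12],[0.008,0.038,0.031,8,5,-12,12],[0.008,0.038,0.03,9,4,-12,12],[0.006,0.031,0.025,22,11,5,12],[0.007,0.031,0.024,22,11,6,12],[0.007,0.031,0.025,22,10,7,12],[0.006,0.031,0.025,23,10,8,12],[0.007,0.031,0.024,22,10,8,12],[0.007,0.031,0.025,22,8,8,12],[0.006,0.031,0.025,22,9,10,12]]
[[0.007,0.031,0.025,22,8,10,12],[0.006,0.031,0.024,22,7,10,12],[0.007,0.031,0.025,22,7,11,12],[0.007,0.031,0.025,21,6,12,12],[0.006,0.031,0.024,22,6,13,12],[0.007,0.031,0.025,21,6,13,12],[0.007,0.031,0.025,20,5,13,12],[0.006,0.031,0.024,21,5,14,12],[0.007,0.031,0.025,20,4,15,12]]
max turn 0.039 shift 26.324893162176366 29
```

Request:
apply_moves:
  series:
    - [[0,0,0,-8,0,-2,12],[0.008,0.038,0.03,1,7,-14,12],[0.008,0.038,0.031,1,8,-13,12],[0.008,0.038,0.03,2,7,-14,12],[0.009,0.038,0.031,3,6,-14,12],[0.008,0.039,0.03,4,7,-13,12],[0.008,0.038,0.03,4,6,-14,12],[0.008,0.038,0.031,5,7,-13,12],[0.008,0.038,0.03,6,5,-14,12],[0.008,0.038,0.03,6,6,-13,12],[0.008,0.038,0.031,7,5,-12,12],[0.009,0.038,0.03,8,5,-13,12],[0.008,0.038,0.031,8,5,-12,12],[0.008,0.038,0.03,9,4,-12,12]]

```text
time_s: 14.6
ee_pos: [0.6036, -0.1227, 0.3347]
orientation: [0.143, 0.39, 0.91, -0.003]
contact_force: [0.4, -0.1, -1.5]
gripper_width: 0.274
gripper_force: 29.9
```

Run:
```python
from plan import *
p,r,o=state(); print(p,o["q"].round(2))
rows(p,r,[(TF+[0,0,.16],RF,17,12)])
```

```text
[ 0.60356186 -0.12272269  0.33470018] [ 0.91  0.31 -1.06  1.66  0.47  1.1   0.5 ]
[[0.006,0.029,0.023,21,11,5,12],[0.006,0.03,0.024,21,10,6,12],[0.007,0.029,0.023,21,10,7,12],[0.006,0.03,0.024,22,9,7,12],[0.006,0.029,0.023,21,9,7,12],[0.006,0.03,0.023,21,8,8,12],[0.007,0.029,0.024,21,8,9,12],[0.006,0.029,0.023,21,8,9,12],[0.006,0.03,0.023,21,7,10,12],[0.006,0.029,0.024,21,6,11,12],[0.007,0.03,0.023,20,6,11,12],[0.006,0.029,0.024,21,6,11,12],[0.006,0.03,0.023,20,6,12,12],[0.006,0.029,0.023,20,5,13,12],[0.006,0.029,0.024,20,4,13,12],[0.007,0.03,0.023,19,5,14,12],[0.006,0.029,0.023,19,4,15,12]]
max turn 0.03 shift 24.779023386727733 17
```

Request:
apply_moves:
  series:
    - [[0.006,0.029,0.023,21,11,5,12],[0.006,0.03,0.024,21,10,6,12],[0.007,0.029,0.023,21,10,7,12],[0.006,0.03,0.024,22,9,7,12],[0.006,0.029,0.023,21,9,7,12],[0.006,0.03,0.023,21,8,8,12],[0.007,0.029,0.024,21,8,9,12],[0.006,0.029,0.023,21,8,9,12],[0.006,0.03,0.023,21,7,10,12],[0.006,0.029,0.024,21,6,11,12],[0.007,0.03,0.023,20,6,11,12],[0.006,0.029,0.024,21,6,11,12],[0.006,0.03,0.023,20,6,12,12],[0.006,0.029,0.023,20,5,13,12],[0.006,0.029,0.024,20,4,13,12],[0.007,0.03,0.023,19,5,14,12],[0.006,0.029,0.023,19,4,15,12],[0,0,0,0,0,0,12]]

```text
time_s: 16.1
ee_pos: [0.5195, 0.248, 0.1697]
orientation: [-0.109, 0.554, 0.822, 0.072]
contact_force: [-0.3, -1.0, -1.3]
gripper_width: 0.271
gripper_force: 29.9
```

Run:
```python
from ov import *
from plan import *
from cell import arm
p,r,o=state(); print(p,o["q"].round(2),o["gripper_width"]*87.8)
print((r.inv()*RF).as_rotvec())
print("to 60 above",r.inv().apply(TF+[0,0,.06]-p)*1e3,"to final",r.inv().apply(TF-p)*1e3)
# expected corer handle/shaft drawn on the scene picture, case too
at=RT.inv().apply(AX); M=R.from_matrix(np.c_[r.apply(at),r.apply([0,1,0]),np.cross(r.apply(at),r.apply([0,1,0]))])
g=p-.0187*r.apply([0,0,1]); T=lambda P:M.apply(P)+g
tiles=[]
for n,x0,y0 in(("top",140,160),("scene",350,190)):
    im=cv2.convertScaleAbs(cv2.resize(arm.capture(n)["frame"][y0:y0+130,x0:x0+130],(400,400),interpolation=2),alpha=1.4); k=400/130
    boxlines(im,n,corners((-.045,-.012,-.012),(.05,.012,.012)),T,(0,0,255),x0,y0,k)
    boxlines(im,n,corners((-.125,-.008,-.008),(-.045,.008,.008)),T,(0,160,0),x0,y0,k)
    tiles.append(im)
cv2.imwrite("pics/pre3.png",np.hstack(tiles))
```

```text
[0.51946396 0.24799199 0.16970679] [ 0.34  0.6  -1.    1.74  0.28  1.02 -0.32] 23.765054200271692
[-0.00288493 -0.0012359   0.00308845]
to 60 above [-27.29568784   0.72896171  92.86528218] to final [-42.89589382   0.84806275 150.80162128]
```

View pics/pre3.png

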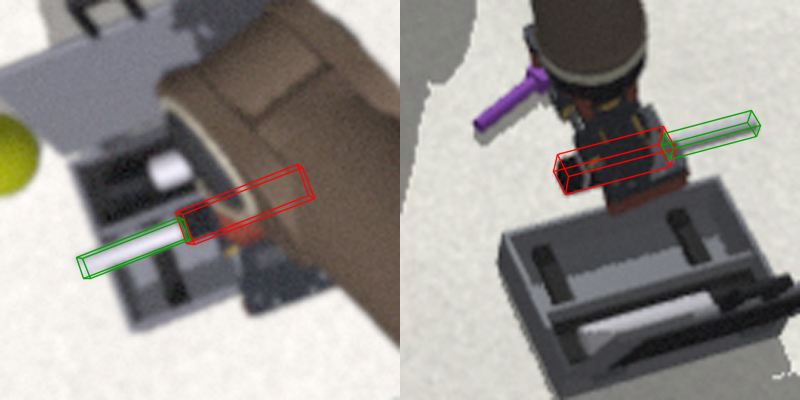

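The expected outline sits on the corer in both views: tip end (85,265) in the left half, handle (610,160) in the right half. It hangs level over the front bay. Lowering straight down.

Request:
apply_moves:
  series:
    - [[0,0,0,-5.5,0,19,12],[0,0,0,-5.5,0,19,12],[0,0,0,-5.5,0,19,12],[0,0,0,-5.5,0,19,12],[0,0,0,-5.5,0,19,12],[0,0,0,-5.5,1,19,12],[0,0,0,-2.5,0,9,12],[0,0,0,-2.5,0,9,12],[0,0,0,-2.5,0,9,12],[0,0,0,0,0,0,12]]

```text
time_s: 17.03
ee_pos: [0.5241, 0.2421, 0.0239]
orientation: [-0.107, 0.555, 0.822, 0.072]
contact_force: [-0.2, -0.6, -1.5]
gripper_width: 0.274
gripper_force: 29.9
```

Run:
```python
from plan import *
p,r,o=state(); print(p,o["contact_force"],o["q"].round(2)); print((r.inv()*RF).as_rotvec(),"to final",r.inv().apply(TF-p)*1e3)
```

```text
[0.52405131 0.24211937 0.02387267] [-0.20851606 -0.55299919 -1.47795052] [ 0.25  0.77 -0.86  1.84  0.43  0.77 -0.38]
[0.0001437  0.00272848 0.0009036 ] to final [ 1.98386773 -1.52519419 11.83821163]
```

Request:
apply_moves:
  series:
    - [[0,0,0,0,-1,2,12],[0,0,0,0,0,2,12],[0,0,0,0,0,2,12],[0,0,0,-0.5,0,2,12],[0,0,0,0,0,0,12],[0,0,0,0,0,0,12]]

```text
time_s: 17.53
ee_pos: [0.5228, 0.244, 0.0171]
orientation: [-0.107, 0.555, 0.822, 0.073]
contact_force: [0.5, -0.1, -1.2]
gripper_width: 0.273
gripper_force: 29.9
```

Request:
apply_moves:
  series:
    - [[0,0,0,-0.2,0,1,12],[0,0,0,0,0,0,12],[0,0,0,-0.2,0,1,12],[0,0,0,0,0,0,12],[0,0,0,0,0,0,12]]

```text
time_s: 17.95
ee_pos: [0.5227, 0.2441, 0.015]
orientation: [-0.107, 0.555, 0.822, 0.073]
contact_force: [0.1, 0.1, -2.0]
gripper_width: 0.273
gripper_force: 29.9
```

Request:
apply_moves:
  series:
    - [[0,0,0,-0.2,0,1,12],[0,0,0,0,0,0,12],[0,0,0,-0.2,0,1,12],[0,0,0,0,0,0,12],[0,0,0,0,0,0,12]]

```text
time_s: 18.37
ee_pos: [0.5229, 0.2444, 0.0134]
orientation: [-0.107, 0.555, 0.822, 0.073]
contact_force: [-1.4, -1.4, 5.3]
gripper_width: 0.273
gripper_force: 30.0
```

Contact: the handle is on its rib. I'll tilt slightly so the shaft settles on the other rib, then release by opening to 40 mm, which fits inside the bay.

Request:
apply_moves:
  series:
    - [[0,-0.014,0,0,0,0,12],[0,-0.014,0,0,0,1,12],[0,0,0,0,0,0,12],[0,0,0,0,0,0,12]]

```text
time_s: 18.7
ee_pos: [0.5228, 0.2448, 0.0125]
orientation: [-0.095, 0.556, 0.823, 0.065]
contact_force: [-1.6, -1.5, 7.1]
gripper_width: 0.273
gripper_force: 30.0
```

Request:
apply_moves:
  series:
    - [[0,0,0,0,0,0,28],[0,0,0,0,0,0,34],[0,0,0,0,0,0,38],[0,0,0,0,0,0,38],[0,0,0,0,0,0,38],[0,0,0,0,0,0,38]]

```text
time_s: 19.2
ee_pos: [0.5225, 0.2444, 0.0119]
orientation: [-0.095, 0.556, 0.823, 0.065]
contact_force: [0.0, -0.0, 0.4]
gripper_width: 0.434
gripper_force: 0.0
```

Run:
```python
from plan import *
p,r,o=state(); print(p,o["contact_force"],o["gripper_width"]*87.8)
print("up 200 in tool",r.inv().apply([0,0,.2])*1e3)
```

```text
[0.52253245 0.24437343 0.01185953] [ 0.03614173 -0.01833774  0.44025725] 38.07678944677647
up 200 in tool [  45.89322238    0.26803902 -194.6631457 ]
```

Request:
apply_moves:
  series:
    - [[0,0,0,1,0,-5,38],[0,0,0,2,0,-10,38],[0,0,0,4,0,-15,38],[0,0,0,5,0,-20,38],[0,0,0,5,0,-20,38],[0,0,0,5,0,-20,38],[0,0,0,5,0,-20,38],[0,0,0,5,0,-20,38],[0,0,0,5,0,-20,38],[0,0,0,5,-10,-20,38],[0,0,0,3,-20,-10,38],[0,0,0,0,-20,0,38],[0,0,0,0,-20,0,38],[0,0,0,0,-20,0,38],[0,0,0,0,-20,0,38],[0,0,0,0,0,0,38]]

```text
time_s: 20.53
ee_pos: [0.4161, 0.2045, 0.1975]
orientation: [-0.095, 0.555, 0.824, 0.064]
contact_force: [-0.4, 1.0, -0.0]
gripper_width: 0.432
gripper_force: 0.0
```

Run:
```python
from cell import arm
import cv2,numpy as np
b=arm.capture("scene")["frame"]; cv2.imwrite("pics/end_full.png",b)
a=cv2.resize(b,(400,300)); 
w=lambda im,x,y:cv2.resize(im[y:y+120,x:x+160],(400,300),interpolation=2)
t=arm.capture("top")["frame"]
cv2.imwrite("pics/end1.png",cv2.convertScaleAbs(np.vstack([np.hstack([a,w(b,350,220)]),np.hstack([w(t,130,150),w(b,120,210)])]),alpha=1.4))
```

```text
(no output)
```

View pics/end1.png

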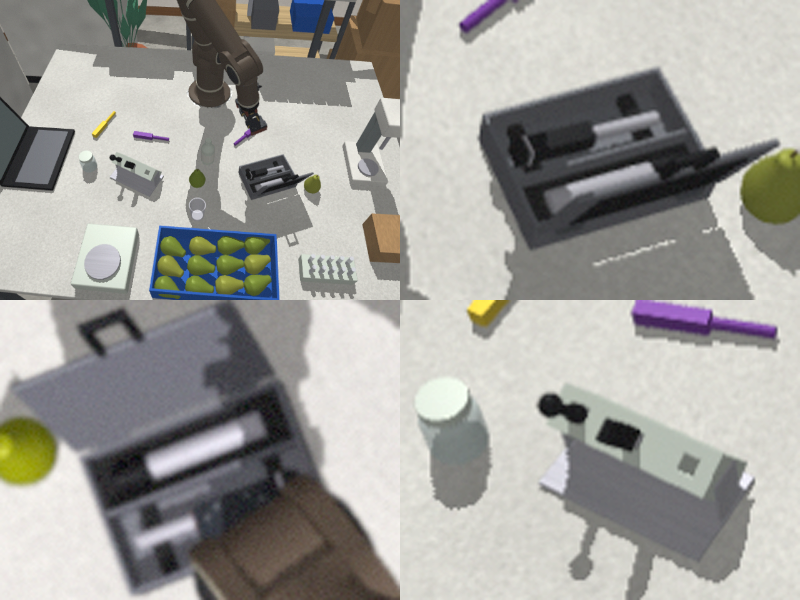

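The corer lies in the front bay across both ribs, at (585,135) in the upper-right tile. The lid is open, the knife and probe are still in the rack, its corer socket is empty, and nothing else has moved. Handing in.

```bash
python3 -c "
from cell import arm
print(arm.sign_off())"
```

```text
the job is handed in; nothing more can be done
None
```

The lid is open on its stop and the corer lies flat in the front bay across both ribs; the last pictures show the other tools and the bench items in place, and the job was handed in at about 20.6 s of the 64 s allowed.

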